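Hang the tool tray on its two rack pins

ROBOT

A 6-joint arm with a two-finger parallel gripper is mounted at the origin on the work surface. World frame = base frame: x ahead of the robot, y to its left, z up, the work surface at z = 0. Lengths are in mm, angles in degrees, forces in N, time in s.
With the tool pointing down it reaches from about 350 to 850 mm from the base axis. Payload 8.1 kg.
Tool frame: the origin (TCP) lies midway between the tips of the shut fingers; the grasp point (between the pads) lies 19 mm behind it; z points along the fingers, y is the direction in which the jaws open and shut (so a half turn about z gives the same grasp; the last joint's range is limited). The gripper opens to 85 mm and grips with 20 to 120 N. Pads are 22 mm wide; open, the fingers measure 114 mm over their backs; the gripper's body (76 mm by 85 mm) begins 54 mm behind the grasp point. The pads swing forward as they close: fully open they stand 13 mm farther back than shut.
Start: joints at [-75.94, 7.471, 85.268, -0, 87.261, -4.893], TCP at [194.9, -567.467, 231.292] pointing down, gripper open.
Joint ranges: [-169.43, 169.43], [-51.17, 129.36], [1.28, 143.12], [-76.62, 256.62], [0, 156.53], [-152.29, 152.29]. Speed limits (degrees/s): [136.94, 136.94, 159.86, 180, 180, 180].

INTERFACE

Orientations are given as [roll, pitch, yaw] about the fixed x, y, z axes, in that order (R = Rz(yaw) Ry(pitch) Rx(roll)).
In Python, from bench import telemetry, snapshot, camera_params, job gives the robot as it stands. The module is installed in compiled form; this text tells all that it offers.
- The arm moves only by the shell command python3 -m jog 'ROWS' [FORCE]. ROWS is JSON, a list that holds one entry, the list of rows, each a list of 7 numbers: the shift along the tool's x, y, z in units of 50 mm (1.0 is 50 mm), then the turn, a rotation vector about the tool's x, y, z in units of 2 pi rad (1.0 is 2 pi rad), then the opening, from 0 (shut) to 1 (fully open). In form: [[[dx, dy, dz, rx, ry, rz, claw], ...]]. A call has 1 to 12 rows; each row shifts and turns the commanded pose from where the row before left it, along the tool's axes as they then stand; what a row does not reach is not made up. A row lasts 1/8 s, in which the tool goes at most 62.5 mm and 10.7 degrees, less where a joint would pass 70% of its speed; a pose out of reach is approached as far as the arm can. A call with a number of a shift or a turn outside -1 to 1 is refused whole. A call with a gripper value outside its range is refused whole. The fingers move at their own pace and stop on an object; FORCE is the grip in N (left out, the last holds). Time passes only in rows, so rows that do not move let the fingers close. It gives the time, the measured TCP pose, the force and the opening at its end, in the units of the state.
- telemetry.sense(): the state, without advancing time (a new reading comes with each control period).
- snapshot(name): name is "scene" or "top" or "wrist"; returns (picture, depth): 420x560x3 uint8, red, green, blue; 420x560 float32, mm along the optical axis (not along the pixel's ray), 0 where there is no reading.
- camera_params(name): a dict with "K" (3x3 intrinsics, pixels), "extrinsics" (4x4, takes a point from camera to world coordinates). Camera axes: x right, y down, z forward; pixel columns grow to the right and rows downward; lengths in mm; the calibration is good to about 2 mm. A picture is of the moment at which its call begins: read the wrist's pose just before it. camera_params takes no time and is no camera call; for the wrist camera it gives the pose at the moment of the call.
- job.hand_in(): hands the job in, once; it reports no verdict.
The state is a dict: "time": time; "joint_pos": joint angles; "qd": joint speeds; "joint_efforts": joint torques, N m; "tool_pos": TCP position; "tcp_rot": TCP orientation; "ft_force": force on the tool from outside, world axes, zero at the start; "wrist_torque": the same for the moment, N m; "finger_gap": finger opening in mm.
Only numpy, scipy, OpenCV 4.12 (cv2) and the standard library are available. Lean on these libraries where they do the work, as an engineer would, in place of code of your own. Each camera call takes 0.05 s, during which the arm holds its last target. There are 200 camera calls.

TASK

Two small wooden tool trays stand on the bench. Take the longer one, whose end holes match the two steel pins of the wooden rack, and hang it between the posts with a pin through each of its two holes and both ears resting fully down on the post tops. Let go of it, and leave the shorter tray where it stands.

Things in the scene. Friction and masses are not known exactly. Their poses are not given: they have to be found in the camera images.
- long_tray: Longer wooden tray, loose, 0.2-0.45 kg, upright on the bench. Origin: centre of underside; z up, y along its length. Open box 156 (y) x 64 x 50 mm high. A flat ear at each end, 54 mm wide (x), 8 mm thick, underside 42 mm above the origin, reaches to y = +-139 mm; each has a round 30 mm hole centred at x = 0, y = +-110 mm. Both ends alike: either way round is right.
- long_handle (a point): Grasp point on the long tray's handle, 85 mm above its origin, same axes. The handle is a board standing across the middle of the tray, 16 mm thick (y) x 50 mm (x); its top is 105 mm above the origin, the rim of the box 50 mm. Grasp it from above across the 16 mm, fingers closing along y.
- rack: Fixed wooden rack: base board 300 (y) x 100 x 18 mm, two posts 60 (x) x 36 (y) mm at y = +-110 mm, flat tops 120 mm above the bench. On the centre of each top an upright steel pin, 10 mm thick, 28 mm tall, top 10 mm tapered. Origin: centre of the base's underside; z up, y along the line of the pins. A hung tray's origin is 78 mm above it, y axes parallel.
- short_tray: Shorter wooden tray of the same make, loose, a bystander to leave alone: box 92 (y) x 64 x 50 mm, 208 mm long over its ears, holes only 150 mm apart, so it does not fit the rack. Same handle, 105 mm high. Origin: centre of its underside; y along its length.

How it is judged (in metres and radians):
At the end, for the whole second after the job is handed in: The long tray hangs released, at rest and level within 6 degrees, a pin through each hole: its centre within 15 mm of the rack's in x and y, ears within 5 mm of the post tops, within 10 degrees of the line of the pins, either way round; the short tray within 30 mm of its start (x of long_tray in the frame of rack between -0.015 and 0.015 m and y of long_tray in the frame of rack between -0.015 and 0.015 m and z of long_tray in the frame of rack between 0.073 and 0.083 m and angle between the y axis of long_tray and the y axis of rack, either way round below 0.18 rad and angle between long_tray's own z axis and vertical below 0.1 rad and linear speed of long_tray below 0.03 m/s and distance of short_tray from where it was at the start of the episode below 0.03 m); the robot touches nothing.
It fails at once if the short tray is pushed or carried more than 50 mm from where it stood (distance of short_tray from where it was at the start of the episode above 0.05 m).
It also fails if it takes over 35 s, if anything falls off the work surface, if the arm or the gripper's body presses on something with over 40 N, if the wrist force passes 120 N, or if a joint passes its speed limit or range.

## Working session

There is one attempt and no reset: what is moved stays moved. The work goes in short steps, Python scripts to look and compute and a shell command to move; the robot and the scene stay as the last step left them, time stands still between calls to the robot, and variables do not carry over. Pictures are saved under pics/ and viewed, about 8 in all and at most 12, crops included, and the job is handed in when it is done.

```bash
mkdir -p pics
python3 - <<'E'
from bench import telemetry,snapshot,camera_params
import cv2,numpy as np
s=telemetry.sense();print({k:np.round(v,2).tolist() for k,v in s.items()})
for n in("top","scene"):
    p,d=snapshot(n);cv2.imwrite(f"pics/{n}0.png",p[...,::-1]);np.save(f"{n}0.npy",d);c=camera_params(n);print(n,np.round(c["K"],1).tolist(),np.round(c["extrinsics"],3).tolist())
E
```

```text
{'time': 0.0, 'joint_pos': [-75.94, 7.52, 85.33, -0.0, 87.26, -4.89], 'qd': [-0.09, 0.14, -0.04, 0.04, -0.01, 0.03], 'joint_efforts': [0.0, -56.94, -50.05, -0.0, 0.02, -0.0], 'tool_pos': [194.75, -566.91, 230.22], 'tcp_rot': [-179.89, -0.01, 18.95], 'ft_force': [-0.5, -0.28, -0.78], 'wrist_torque': [-0.0, 0.03, 0.07], 'finger_gap': 85.13}
top [[435.7, 0.0, 273.2], [0.0, 435.7, 205.5], [0.0, 0.0, 1.0]] [[-0.003, -0.988, 0.153, 406.453], [-1.0, 0.001, -0.014, 34.63], [0.013, -0.153, -0.988, 1035.718], [0.0, 0.0, 0.0, 1.0]]
scene [[482.0, 0.0, 279.4], [0.0, 482.0, 207.9], [0.0, 0.0, 1.0]] [[-0.547, 0.451, -0.705, 1312.152], [0.837, 0.301, -0.457, 519.178], [0.006, -0.84, -0.542, 680.786], [0.0, 0.0, 0.0, 1.0]]
```

View pics/top0.png

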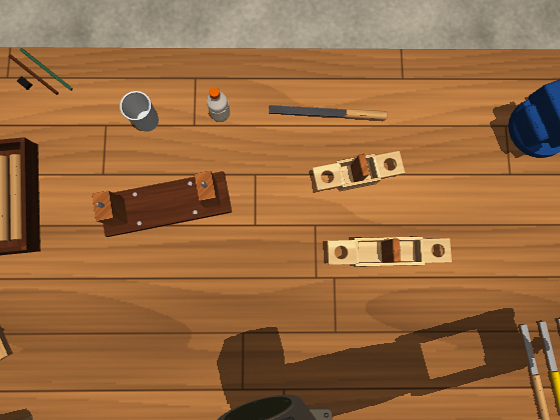

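View pics/scene0.png

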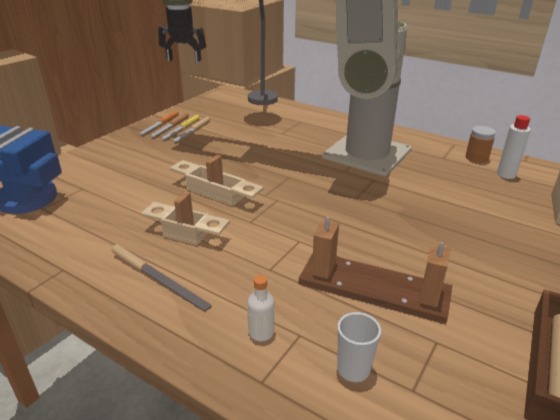

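The top view shows the long tray at about (388,251), with holes near (341,252) and (437,250). The short tray is at (358,171), and the rack post tops are near (102,205) and (205,185). The scene view agrees with this. Next I'll measure from depth.

```bash
cat > h.py <<'E'
import numpy as np
def cloud(d,K,E):
    v,u=np.indices(d.shape);z=d.astype(float)
    P=np.stack([(u-K[0,2])*z/K[0,0],(v-K[1,2])*z/K[1,1],z],-1)@np.array(E)[:3,:3].T+np.array(E)[:3,3]
    P[d==0]=np.nan;return P
def rect(P,m):
    import cv2
    q=P[m][:,:2].astype(np.float32);(c,s,a)=cv2.minAreaRect(q);return np.round(c,1),np.round(s,1),round(a,1),np.round(q.mean(0),1),np.round(np.median(P[m][:,2]),1),len(q)
E
python3 - <<'E'
from bench import camera_params
import numpy as np;from h import *
c=camera_params("top");P=cloud(np.load("top0.npy"),np.array(c["K"]),c["extrinsics"])
Z=P[...,2];v,u=np.indices(Z.shape)
def r(n,u0,u1,v0,v1,a,b): print(n,rect(P,(u>=u0)&(u<u1)&(v>=v0)&(v<v1)&(Z>a)&(Z<b)))
r("long rim",315,460,230,275,42,60);r("long handle",315,460,230,275,97,112)
r("short rim",300,415,140,205,42,60);r("short handle",300,415,140,205,97,112)
r("postL",80,130,180,225,112,126);r("postR",185,225,160,205,112,126);r("base",80,240,160,240,12,26)
E
```

```text
long rim (array([ 455.5, -241.4]), array([278.7,  63.4]), 90.0, array([ 455. , -241.3], dtype=float32), np.float64(50.2), 1686)
long handle (array([ 455.8, -240.6]), array([49.4, 16.3]), 1.6, array([ 455. , -240.2], dtype=float32), np.float64(104.6), 189)
short rim (array([ 643.2, -178.1]), array([ 64.9, 209.6]), 11.5, array([ 641.6, -177.3], dtype=float32), np.float64(49.9), 1366)
short handle (array([ 643.3, -177.2]), array([50.4, 16.6]), 11.7, array([ 641.7, -176.8], dtype=float32), np.float64(104.9), 173)
postL (array([549.3, 383.5]), array([61. , 36.7]), 10.8, array([548.4, 382.2], dtype=float32), np.float64(120.3), 484)
postR (array([592.3, 168.2]), array([61.1, 36. ]), 11.2, array([591.2, 167.7], dtype=float32), np.float64(120.3), 457)
base (array([570.6, 276. ]), array([100.7, 299.8]), 11.4, array([567.1, 270.3], dtype=float32), np.float64(18.5), 4012)
```

Sizes and heights agree with the given ones: the long tray is at (455.7,-241), yaw about 1°. The rack is at (570.8,276), yaw 11.3°. I'll move above the long tray and look with the wrist camera.

```bash
python3 -m jog '[[[0.705,-0.447,0,0,0,0,1],[0.705,-0.447,0,0,0,0,1],[0.705,-0.447,0,0,0,0,1],[0.705,-0.447,0,0,0,0,1],[0.705,-0.447,0,0,0,0,1],[0.705,-0.447,0,0,0,0,1],[0.705,-0.447,0,0,0,0,1],[0.705,-0.447,0,0,0,0,1],[0.705,-0.447,0,0,0,0,1],[0.705,-0.447,0,0,0,0,1],[0,0,0,0,0,0.025,1],[0,0,0,0,0,0.025,1]]]' 40; python3 -m jog '[[[0,0,0,0,0,0,1],[0,0,0,0,0,0,1]]]'
python3 - <<'E'
from bench import telemetry,snapshot,camera_params
import cv2,numpy as np;from h import *
s=telemetry.sense();c=camera_params("wrist");p,d=snapshot("wrist");cv2.imwrite("pics/w1.png",p[...,::-1])
print(s["tool_pos"],s["tcp_rot"],s["ft_force"])
P=cloud(d,np.array(c["K"]),c["extrinsics"]);Z=P[...,2]
N=(abs(P[...,0]-456)<60)&(abs(P[...,1]+241)<150)
print(rect(P,N&(Z>98)&(Z<110)));print(rect(P,N&(Z>42)&(Z<58)));print(np.round(c["extrinsics"],2).tolist())
E
```

```text
time: 1.6
tool_pos: [455.8, -240.7, 230.7]
tcp_rot: [-180.0, 0.1, 0.7]
ft_force: [0.2, 0.0, 0.5]
finger_gap: 85.7
time: 1.85
tool_pos: [455.5, -241.6, 231.1]
tcp_rot: [-180.0, 0.0, 1.1]
ft_force: [0.4, 0.6, 1.1]
finger_gap: 85.1
[ 455.50523866 -241.60048237  231.07123758] [-1.79985128e+02  2.09583628e-02  1.14272083e+00] [0.3976126  0.62908969 1.13350534]
(array([ 456. , -242.3]), array([49.6, 15.5]), 1.6, array([ 457.3, -242.5], dtype=float32), np.float64(104.0), 799)
(array([ 455.7, -242.4]), array([ 64.2, 278.7]), 0.9, array([ 457.1, -242.3], dtype=float32), np.float64(49.1), 6515)
[[0.02, -0.95, -0.31, 536.66], [-1.0, -0.02, -0.01, -240.0], [-0.0, 0.31, -0.95, 372.87], [0.0, 0.0, 0.0, 1.0]]
```

View pics/w1.png

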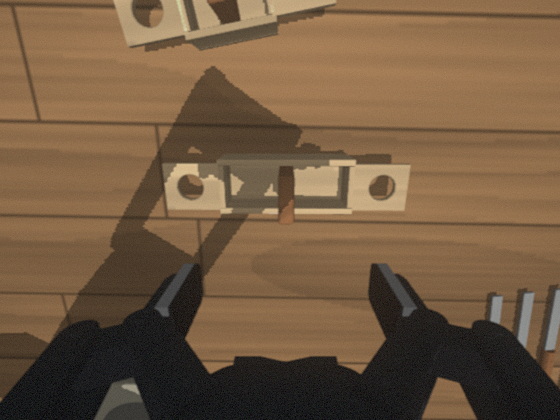

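The wrist view shows the long tray centred under the jaws, with the handle at (287,194) and the holes at (191,186) and (383,187). The tray is at (455.8,-242.2), yaw about 1°, so I'm descending to TCP z = 66 and gripping.

```bash
python3 -m jog '[[[0,0,0.55,0,0,0,1],[0,0,0.55,0,0,0,1],[0,0,0.55,0,0,0,1],[0,0,0.55,0,0,0,1],[0,0,0.55,0,0,0,1],[0,0,0.55,0,0,0,1],[0,0,0,0,0,0,1],[0,0,0,0,0,0,0],[0,0,0,0,0,0,0],[0,0,0,0,0,0,0],[0,0,0,0,0,0,0],[0,0,0,0,0,0,0]]]' 60; python3 -m jog '[[[0,0,0,0,0,0,0],[0,0,0,0,0,0,0],[0,0,0,0,0,0,0]]]'
```

```text
time: 3.4
tool_pos: [456.1, -241.8, 67.0]
tcp_rot: [180.0, -0.0, 1.0]
ft_force: [-1.6, 0.0, 4.7]
finger_gap: 15.4
time: 3.78
tool_pos: [456.1, -241.9, 67.0]
tcp_rot: [180.0, -0.0, 1.0]
ft_force: [-1.2, 0.3, 6.6]
finger_gap: 15.0
```

```bash
python3 -m jog '[[[0,0,-0.2,0,0,0,0],[0,0,-0.6,0,0,0,0],[0,0,-0.8,0,0,0,0],[0,0,-0.8,0,0,0,0],[0,0,-0.8,0,0,0,0],[0,0,-0.4,0,0,0,0],[0,0,0,0,0,0,0]]]'
python3 -m jog '[[[0.1,-0.4,0,0,0,0,0],[0.2,-0.8,0,0,0,0,0],[0.2,-0.8,0,0,0,0,0],[0.2,-0.8,0,0,0,0,0],[0.2,-0.8,0,0,0,0,0],[0.2,-0.8,0,0,0,0,0],[0.2,-0.8,0,0,0,0,0],[0.2,-0.8,0,0,0,0,0],[0.2,-0.8,0,0,0,0,0],[0.2,-0.8,0,0,0,0,0],[0.2,-0.8,0,0,0,0,0],[0.2,-0.8,0,0,0,0,0]]]'
python3 -m jog '[[[0.2,-0.8,0,0,0,0,0],[0.1,-0.4,0,0,0,0,0],[0.09,-0.31,0,0,0,0,0],[0,0,0,0,0,-0.0142,0],[0,0,0,0,0,-0.0142,0],[0,0,0,0,0,0,0],[0,0,0,0,0,0,0],[0,0,0,0,0,0,0]]]'
python3 - <<'E'
from bench import telemetry,snapshot,camera_params
import cv2,numpy as np;from h import *
s=telemetry.sense();print(s["tool_pos"],s["tcp_rot"],s["ft_force"])
p,d0=snapshot("scene");cv2.imwrite("pics/s2.png",p[...,::-1])
for n in("wrist","scene","top"):
    c=camera_params(n);p,d=snapshot(n);cv2.imwrite(f"pics/{n}2.png",p[...,::-1]);np.save(f"{n}2.npy",d);np.save(f"{n}2E.npy",c["extrinsics"])
    P=cloud(d,np.array(c["K"]),c["extrinsics"]);Z=P[...,2];N=(abs(P[...,0]-571)<90)&(abs(P[...,1]-276)<170)
    for a,b in((215,242),(112,126),(12,24)):
        m=N&(Z>a)&(Z<b)
        if m.sum()>20:print(n,a,rect(P,m))
E
```

```text
time: 4.65
tool_pos: [456.3, -242.0, 247.5]
tcp_rot: [179.9, -0.1, 1.0]
ft_force: [-0.4, -0.7, -3.1]
finger_gap: 15.2
time: 6.15
tool_pos: [562.0, 221.2, 243.0]
tcp_rot: [179.9, 0.2, 1.0]
ft_force: [0.3, -1.0, -2.2]
finger_gap: 15.7
time: 7.15
tool_pos: [581.2, 295.9, 246.0]
tcp_rot: [180.0, 0.0, 11.1]
ft_force: [0.4, 0.0, -2.3]
finger_gap: 15.3
[581.2239676  295.87035489 246.01602145] [1.79995502e+02 2.10430164e-02 1.10979136e+01] [ 0.36263482  0.01237295 -2.34513109]
wrist 215 (array([581.3, 295.6]), array([ 64.4, 279.9]), 11.2, array([585.4, 296.4], dtype=float32), np.float64(228.1), 24481)
wrist 112 (array([590.1, 278.7]), array([ 23.5, 255.8]), 11.0, array([612.7, 179.8], dtype=float32), np.float64(119.0), 761)
wrist 12 (array([599.7, 280.9]), array([ 43. , 299.8]), 11.2, array([602.4, 281.3], dtype=float32), np.float64(17.3), 6511)
scene 215 (array([581.3, 294.8]), array([ 69.5, 278. ]), 11.3, array([585.8, 302.6], dtype=float32), np.float64(227.9), 2839)
scene 112 (array([573.6, 274.9]), array([ 63.6, 255.7]), 10.9, array([577.2, 285.8], dtype=float32), np.float64(119.8), 740)
scene 12 (array([572.2, 274.6]), array([106.5, 299.9]), 11.7, array([579.5, 285.2], dtype=float32), np.float64(18.0), 4087)
top 215 (array([579.7, 297.3]), array([ 64.5, 279.8]), 11.4, array([581.8, 267.7], dtype=float32), np.float64(229.3), 1731)
top 112 (array([592.7, 168.3]), array([60.9, 35.9]), 11.0, array([587.8, 165.2], dtype=float32), np.float64(120.2), 381)
top 12 (array([576.8, 243.9]), array([100. , 234.5]), 11.5, array([563.8, 242.3], dtype=float32), np.float64(18.3), 2691)
```

View pics/wrist2.png

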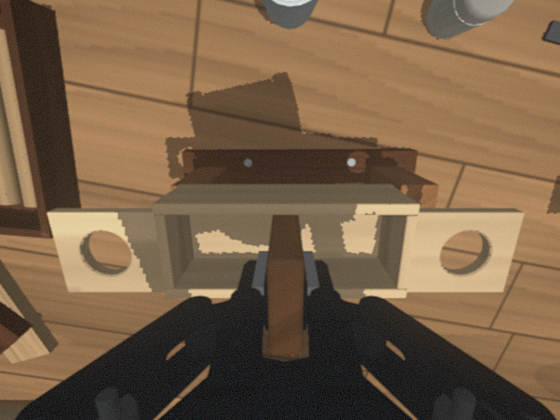

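View pics/scene2.png

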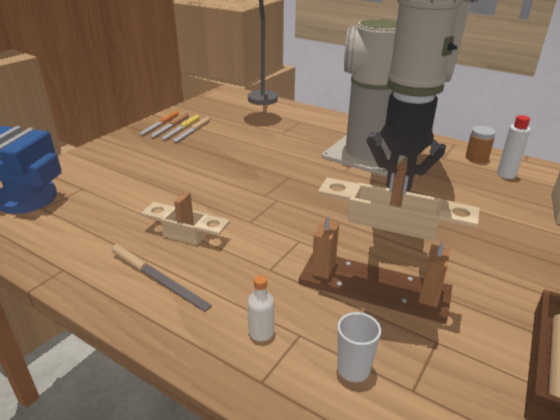

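The tray is held level, and both pins are visible at (327,228) and (440,252) in the scene view. My rows overshot the rack by about 20 mm. I'm correcting that and lowering to just above the pins.

```bash
python3 -m jog '[[[-0.132,0.184,0,0,0,0,0],[-0.132,0.184,0,0,0,0,0],[0,0,0,0,0,0,0],[0,0,0.3,0,0,0,0],[0,0,0.4,0,0,0,0],[0,0,0.4,0,0,0,0],[0,0,0,0,0,0,0],[0,0,0,0,0,0,0]]]'
python3 - <<'E'
from bench import telemetry,snapshot,camera_params
import cv2,numpy as np;from h import *
out=[]
for n in("wrist","scene","top"):
    c=camera_params(n);p,d=snapshot(n)
    P=cloud(d,np.array(c["K"]),c["extrinsics"]);Z=P[...,2];N=(abs(P[...,0]-571)<90)&(abs(P[...,1]-276)<170)
    m=N&(Z>165)&(Z<182)
    print(n,rect(P,m)); m=N&(Z>12)&(Z<24);print(rect(P,m))
    if n!="wrist":
        E=np.linalg.inv(np.array(c["extrinsics"]));uv=(np.array(c["K"])@(E@[571,276,140,1])[:3]);u,v=(uv[:2]/uv[2]).astype(int)
        k=p[max(0,v-75):v+75,max(0,u-100):u+100];out.append(cv2.resize(k,None,fx=3.8,fy=3.8)[:,:,::-1])
        cv2.imwrite(f"pics/{n}3.png",out[-1])
E
```

```text
time: 8.35
tool_pos: [571.9, 275.6, 191.2]
tcp_rot: [180.0, 0.0, 11.2]
ft_force: [-1.4, 0.2, -1.8]
finger_gap: 15.2
wrist (array([571.8, 275.4]), array([ 64.2, 280. ]), 11.0, array([576.1, 276.1], dtype=float32), np.float64(173.2), 22942)
(array([599.4, 280.8]), array([ 43.1, 299.3]), 11.2, array([602.4, 281.6], dtype=float32), np.float64(17.2), 9049)
scene (array([572.5, 274.5]), array([ 69.7, 278.2]), 11.0, array([576.4, 282.2], dtype=float32), np.float64(174.1), 2261)
(array([572.7, 274.5]), array([105.7, 300.5]), 11.7, array([579.5, 285.5], dtype=float32), np.float64(18.0), 4099)
top (array([571.7, 276.8]), array([ 65. , 279.3]), 10.7, array([570.7, 261.3], dtype=float32), np.float64(175.5), 1632)
(array([569.1, 275.8]), array([ 99.7, 300.6]), 12.0, array([557.5, 221.8], dtype=float32), np.float64(18.4), 1601)
```

View pics/scene3.png

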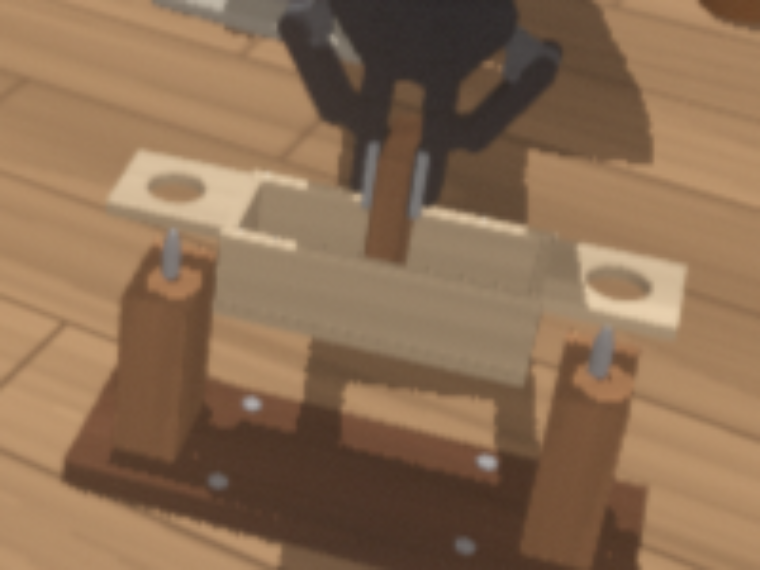

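View pics/top3.png

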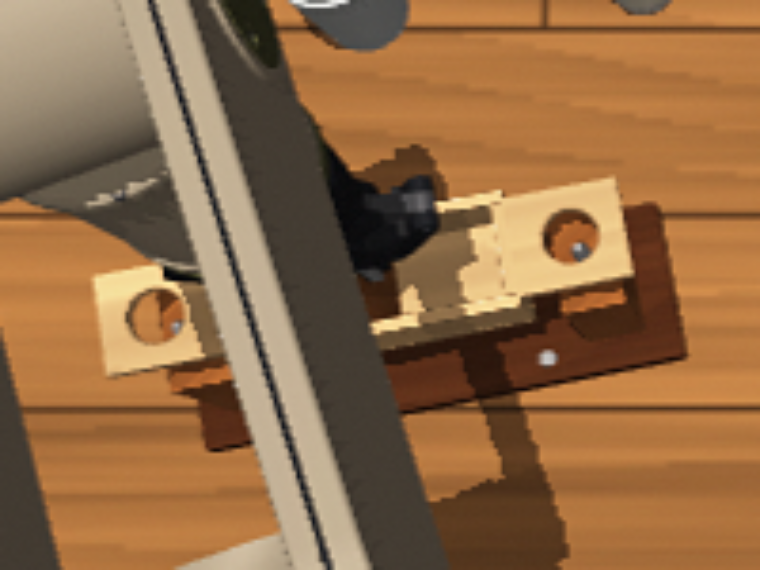

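The tray and rack centres agree within about 2 mm in every camera. Both pins show through the holes in the top crop at (578,251) and (176,327), and perspective accounts for their offset. I'm lowering 40 mm first, then in small steps.

```bash
python3 -m jog '[[[0,0,0.2,0,0,0,0],[0,0,0.2,0,0,0,0],[0,0,0.2,0,0,0,0],[0,0,0.2,0,0,0,0],[0,0,0,0,0,0,0],[0,0,0,0,0,0,0]]]';python3 -m jog '[[[0,0,0.05,0,0,0,0],[0,0,0.04,0,0,0,0],[0,0,0,0,0,0,0],[0,0,0,0,0,0,0]]]'
```

```text
time: 9.25
tool_pos: [572.0, 275.5, 151.5]
tcp_rot: [-180.0, -0.0, 11.2]
ft_force: [-0.1, -0.5, -1.7]
finger_gap: 15.6
time: 9.75
tool_pos: [571.9, 275.5, 146.9]
tcp_rot: [-180.0, -0.0, 11.2]
ft_force: [0.4, -0.3, -2.8]
finger_gap: 14.8
```

```bash
python3 -m jog '[[[0,0,0.03,0,0,0,0],[0,0,0,0,0,0,0],[0,0,0,0,0,0,0]]]';python3 -m jog '[[[0,0,0.02,0,0,0,0],[0,0,0,0,0,0,0],[0,0,0,0,0,0,0]]]'
```

```text
time: 10.12
tool_pos: [571.9, 275.4, 145.3]
tcp_rot: [180.0, 0.0, 11.2]
ft_force: [0.5, -0.8, -2.1]
finger_gap: 15.6
time: 10.5
tool_pos: [572.0, 275.5, 145.0]
tcp_rot: [-180.0, -0.0, 11.2]
ft_force: [-4.3, -2.4, 6.0]
finger_gap: 15.4
```

Contact at z = 145.0, as expected. I'm releasing and backing straight up.

```bash
python3 -m jog '[[[0,0,0,0,0,0,0.5],[0,0,0,0,0,0,0.5],[0,0,0,0,0,0,0.5],[0,0,0,0,0,0,0.5],[0,0,-0.3,0,0,0,0.5],[0,0,-0.5,0,0,0,0.5],[0,0,-0.6,0,0,0,0.5],[0,0,-0.6,0,0,0,0.5],[0,0,-0.4,0,0,0,0.5],[0,0,0,0,0,0,0.5],[0,0,0,0,0,0,0.5]]]'
python3 - <<'E'
from bench import telemetry,snapshot,camera_params
import cv2,numpy as np;from h import *
print(telemetry.sense()["ft_force"])
for n in("wrist","scene","top"):
    c=camera_params(n);p,d=snapshot(n)
    P=cloud(d,np.array(c["K"]),c["extrinsics"]);Z=P[...,2];N=(abs(P[...,0]-571)<90)&(abs(P[...,1]-276)<170)
    m=N&(Z>122)&(Z<134);print(n,rect(P,m)); q=P[m];A=np.c_[q[:,:2]-[571,276],np.ones(len(q))];print("plane",np.round(np.linalg.lstsq(A,q[:,2],rcond=None)[0],3))
    m=N&(Z>12)&(Z<24);print(rect(P,m))
    if n=="top":
        N=(abs(P[...,0]-643)<80)&(abs(P[...,1]+178)<130)
        print("short",rect(P,N&(Z>42)&(Z<60)))
    if n=="scene": cv2.imwrite("pics/s4.png",cv2.resize(p[170:320,270:470],None,fx=3.8,fy=3.8)[:,:,::-1])
E
```

```text
time: 11.88
tool_pos: [571.5, 275.3, 263.0]
tcp_rot: [180.0, 0.1, 11.2]
ft_force: [-0.3, 0.0, -1.3]
finger_gap: 42.4
[-0.33324204  0.03900459 -1.28455513]
wrist (array([572.2, 275. ]), array([ 63.4, 278.8]), 11.1, array([573.9, 275.6], dtype=float32), np.float64(127.2), 8426)
plane [1.00000e-03 1.00000e-03 1.27032e+02]
(array([606.8, 282.3]), array([ 28.6, 299.6]), 11.4, array([608.2, 283.3], dtype=float32), np.float64(17.3), 4465)
scene (array([572.4, 274.2]), array([ 69.1, 278.1]), 10.9, array([575.5, 281.7], dtype=float32), np.float64(127.5), 1875)
plane [-7.00000e-03 -2.00000e-03  1.27174e+02]
(array([572.8, 274.5]), array([104.6, 299.8]), 11.3, array([581.8, 286.8], dtype=float32), np.float64(18.0), 3923)
top (array([571. , 276.3]), array([ 65.2, 278.7]), 11.2, array([581.4, 213.5], dtype=float32), np.float64(128.2), 1172)
plane [-0.00000e+00  1.00000e-03  1.28128e+02]
(array([579.6, 230. ]), array([100. , 206.3]), 11.5, array([556.3, 210.5], dtype=float32), np.float64(18.3), 1323)
short (array([ 643. , -177.9]), array([ 64.6, 208.9]), 11.6, array([ 641.6, -177. ], dtype=float32), np.float64(50.0), 1357)
```

View pics/s4.png

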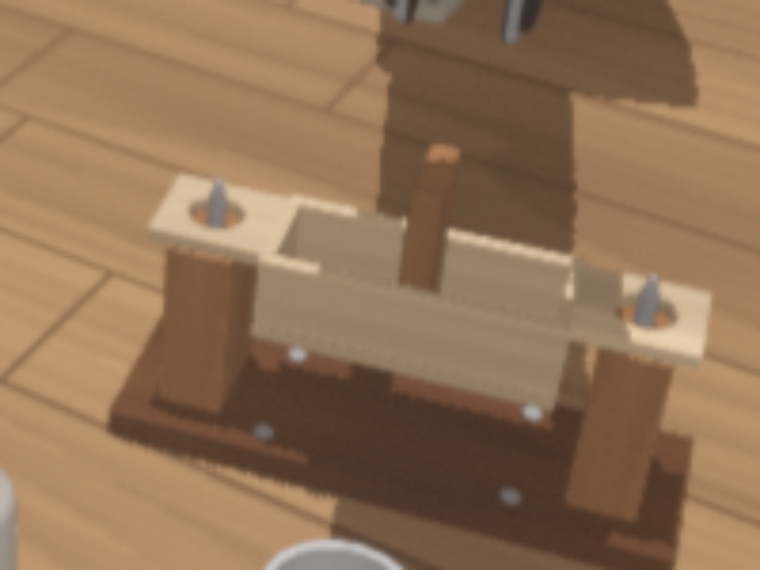

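The crop shows a pin centred in each hole, at (217,205) and (649,302), with the ears flat on the posts. The tray is level, and the gripper is clear above it.

```bash
python3 -c "
from bench import job
print(job.hand_in())"
```

```text
the job is handed in; nothing more can be done
None
```

The long tray is hanging on the rack with a pin through each hole. It is released, the gripper is clear of it, and I handed the job in just after 11.9 s of robot time. The hand-in gives no verdict.

- **Position:** the tray's centre is within about 2 mm of the rack's in x and y. Its heading is within about 0.5° of the line of the pins.
- **Seating:** the tray's top face is at 127–128 mm, against 128 mm expected. It is level to within about 0.5°, and the scene picture shows the ears flat on the post tops.
- **Short tray:** its measured position changed by less than 1 mm.
- **Overshoot:** my rows to the rack went about 20 mm too far. I corrected this while still above the pins, before lowering.
- **Disagreement:** the cameras differ by 1–2 mm, which is within their calibration. No check failed.

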